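Swap two sample vials and clear the jammed one from the feed chute

TASK

The red and the blue sample vial stand on each other's stations, and the yellow vial is jammed under the lip at the low end of the feed chute: slide it back up the chute until it is free, then lift it out. Put every vial upright in the recess of the station of its own colour. Never set a vial down on the bare bench (use the free station while you swap), and leave the tube rack, the mouse and the wash bottle where they are.

Things in the scene. Friction and masses are not known exactly. Their poses are not given: they have to be found in the camera images.
- red_vial (a point): centre of the red vial, 37 mm above its underside: white upright cylinder 32 mm in diameter, red band and cap, 74 mm tall, in a dark round foot 52 mm across, 12 mm high; about 90 g; z up along it. Grip its body. At the start it stands on the blue station.
- blue_vial (a point): centre of the blue vial, 37 mm above its underside: white upright cylinder 32 mm in diameter, blue band and cap, 74 mm tall, in a dark round foot 52 mm across, 12 mm high; about 90 g; z up along it. Grip its body. At the start it stands on the red station.
- yellow_vial (a point): centre of the yellow vial, 37 mm above its underside: white upright cylinder 32 mm in diameter, yellow band and cap, 74 mm tall, in a dark round foot 52 mm across, 12 mm high; about 90 g; z up along it. Grip its body. At the start it leans 10 degrees with the chute; the lip overhangs its foot by 8 mm: slide it over 10 mm up-chute (15 to 50 mm is good), then lift. It stays where left in the chute.
- station_red: red station, fixed: a round dish 92 mm across and 10 mm high with a recess 76 mm in diameter whose floor is 5 mm above the bench; origin at the centre of its underside, on the bench
- station_blue: blue station, fixed: a round dish 92 mm across and 10 mm high with a recess 76 mm in diameter whose floor is 5 mm above the bench; origin at the centre of its underside, on the bench
- station_yellow: yellow station, fixed: a round dish 92 mm across and 10 mm high with a recess 76 mm in diameter whose floor is 5 mm above the bench; origin at the centre of its underside, on the bench
- chute: fixed chute, rising 10 degrees towards its x axis (x itself level). Origin on the bench, 20 mm below the chute floor, under the centre of the jammed foot. Channel 58 mm wide, walls 8 mm high, 5 mm thick, open top end at x = 150 mm. Low end: white stop housing 32 mm above the floor from x = -27 mm down, its dark lip 14 to 18 mm above the floor reaches to x = -18 mm. Fingers fit across the chute
- tube_rack: bystander, loose: white and light-blue rack with five capped tubes, 60 x 110 mm, 94 mm tall; origin at the centre of its underside
- mouse: bystander, loose: light grey computer mouse, 100 x 58 mm, 30 mm tall; origin at the centre of its underside
- wash_bottle: bystander, loose: grey bottle with white cap, 60 mm in diameter, 130 mm tall; origin at the centre of its underside
Things that resemble listed ones, but are neither listed nor needed, are in the scene too. What is shaped like the part that bears red_vial but purple or turquoise is not meant. Leave any purple look-alike of the part that bears yellow_vial alone.

How it is judged:
By the outcome, as a careful person would: the job done as asked, in the order asked, and still so for the second after the job is handed in, with the robot touching nothing.
It also fails if it takes over 102 s, if anything falls off the work surface, if the arm or the gripper's body presses on something with over 40 N, if the wrist force passes 120 N, or if a joint passes its speed limit or range.

ROBOT

A 6-joint arm with a two-finger parallel gripper is mounted at the origin on the work surface. World frame = base frame: x ahead of the robot, y to its left, z up, the work surface at z = 0. Lengths are in m, angles in rad, forces in N, time in s.
With the tool pointing down it reaches from about 0.35 to 1 m from the base axis. Payload 7.1 kg.
Tool frame: the origin (TCP) lies between the finger pads; the fingertips stand 14 mm ahead of it and the grasp point (between the pads) lies 5 mm behind it (arm.nose_length is the distance from the TCP to the fingertips, in m); z points along the fingers, y is the direction in which the jaws open and shut (so a half turn about z gives the same grasp; the last joint's range is limited). The gripper opens to 85 mm and grips with 20 to 120 N. Pads are 22 mm wide; open, the fingers measure 114 mm over their backs; the gripper's body (76 mm by 85 mm) begins 54 mm behind the grasp point. The pads swing forward as they close: fully open they stand 13 mm farther back than shut.
Start: joints at [1.289, 0.423, 1.63, -0, 1.089, -0.019], TCP at [0.162, 0.604, 0.245] pointing down, gripper open.
Joint ranges: [-3, 3], [-0.9, 2.11], [0.09, 2.58], [-1.31, 4.45], [0.11, 2.69], [-2.54, 2.54]. Speed limits (rad/s): [2.39, 2.39, 3.01, 3.14, 3.14, 3.14].

INTERFACE

Orientations are given as a unit quaternion [x, y, z, w].
In Python, from workcell import arm gives the robot as it stands.
- The arm moves only by the shell command python3 -m jog 'ROWS'. ROWS is a JSON object of lists of equal length, an entry for each row: "xyz": the shift along the tool's x, y, z in cm, a list of three; "turn": the turn about the tool's z in rad; "jaw": the closure, from 0 (fully open) to 1 (shut). A call has 1 to 8 rows; each row is the pose to reach, as a shift and turn from the pose measured when the call began, along the tool's axes at that moment; what a row does not reach only later rows make up. A row lasts 1/12 s, in which the tool goes at most 41.7 mm and 7.16 degrees, less where a joint would pass 70% of its speed; a pose out of reach is approached as far as the arm can. A call with a gripper value outside its range is refused whole. The fingers move at their own pace and stop on an object; the grip force is fixed at half the most. Time passes only in rows, so rows that repeat a pose let the fingers close. It gives the time, the measured TCP pose, the force and the opening at its end, in the units of the state.
- arm.get_state(): the state, without advancing time (a new reading comes with each control period).
- arm.capture(name): name is "side" or "top"; returns a dict with "pixels" (400x640x3 uint8, red, green, blue), "fx", "fy", "cx", "cy" (pixels), "T" (4x4, takes a point from camera to world coordinates). Camera axes: x right, y up, looking along -z (the intrinsics and any distortion apply to the point x, -y, -z); pixel columns grow to the right and rows downward; lengths in m; the calibration is good to about 2 mm. A picture is of the moment at which its call begins. There is no depth.
- arm.finish_job(): hands the job in, once; it reports no verdict.
Trained networks look in the newest picture that a camera, given by its name, has taken for a name from the list of things; names that differ only in an ending like _2 or _b are one class to them, and where a whole thing is asked for, a point or a joint stands for the part that bears it (a point fixed in the world has none). Each returns a list of dicts, best first, with "confidence" (0 to 1); they miss things now and then, are a little off and sometimes report something else, mostly with a low value. They report only what shows in the picture. A call takes as long as a camera call. They do not tell look-alikes from the thing itself.
- arm.find_in(name, camera): "centre" ([column, row] as shares, 0 to 1, of the picture: columns of its width, rows of its height, amid what is visible of it).
- arm.cut_out(name, camera): "mask" (400x640 bool, what is visible of it) and "centre" ([column, row] as shares, 0 to 1, of the picture: columns of its width, rows of its height, amid what is visible of it).
The state is a dict: "t": time; "joint_positions": joint angles; "joint_vel": joint speeds; "tau": joint torques, N m; "tcp_pos": TCP position; "tool_rot": TCP orientation; "wrist_force": force on the tool from outside, world axes, zero at the start; "ft_torque": the same for the moment, N m; "grip_width": finger opening in m.
Only numpy, scipy, OpenCV 4.12 (cv2) and the standard library are available. Lean on these libraries where they do the work, as an engineer would, in place of code of your own. Each camera call takes 0.05 s, during which the arm holds its last target.

## Working session

There is one attempt and no reset: what is moved stays moved. The work goes in short steps, Python scripts to look and compute and a shell command to move; the robot and the scene stay as the last step left them, time stands still between calls to the robot, and variables do not carry over. Pictures are saved under pics/ and viewed, and the job is handed in when it is done.

```bash
ls; mkdir -p pics; python3 - <<'E'
from workcell import arm
import cv2
print(arm.get_state())
for n in ("side","top"):
    c=arm.capture(n); print(n,c["fx"],c["fy"],c["cx"],c["cy"],c["T"],[k for k in c])
    cv2.imwrite(f"pics/{n}0.png",c["pixels"][:,:,::-1])
    for k in ["red_vial","blue_vial","yellow_vial","station_red","station_blue","station_yellow","chute","tube_rack","mouse","wash_bottle"]:
        print(k,[(round(d["confidence"],2),round(d["centre"][0]*640),round(d["centre"][1]*400)) for d in arm.find_in(k,n)])
E
```

```text
pics
{'t': 0.0, 'joint_positions': array([ 1.28900015e+00,  4.23856973e-01,  1.63068365e+00,  3.25292431e-05,
        1.08862857e+00, -1.90119906e-02]), 'joint_vel': array([ 0.0006034 , -0.00094272, -0.00134041, -0.00083246, -0.00124138,
        0.0004476 ]), 'tau': array([-2.09696358e-03, -5.57388139e+01, -2.81745422e+01, -6.53944790e-05,
        7.32384899e-03, -1.04627270e-05]), 'tcp_pos': array([0.16218329, 0.60304153, 0.24453811]), 'tool_rot': array([ 1.31021811e-01,  9.91379172e-01, -7.77212892e-04, -1.32354338e-04]), 'wrist_force': array([ 0.31672072, -0.22316893, -0.24576431]), 'ft_torque': array([0.05336576, 0.06177963, 0.00413423]), 'grip_width': 0.08545470151370435}
side 409.549770843688 409.549770843688 325.68433575002297 200.3274154561818 [[ 0.9782367   0.12770884 -0.16353412  0.43815543]
 [-0.20714648  0.55562092 -0.80521781 -0.72013371]
 [-0.01197046  0.82156913  0.56998322  0.60722128]
 [ 0.          0.          0.          1.        ]] ['pixels', 'fx', 'fy', 'cx', 'cy', 'T']
red_vial [(0.86, 277, 232), (0.8, 346, 232), (0.62, 325, 210)]
blue_vial [(0.89, 295, 372)]
y
[... 379 characters left out ...]
18650185 [[-2.52704862e-02  9.94026140e-01 -1.06176440e-01  4.67520723e-01]
 [-9.99550936e-01 -2.68352131e-02 -1.33340804e-02  6.46085331e-04]
 [-1.61036919e-02  1.05791802e-01  9.94257897e-01  1.13508637e+00]
 [ 0.00000000e+00  0.00000000e+00  0.00000000e+00  1.00000000e+00]] ['pixels', 'fx', 'fy', 'cx', 'cy', 'T']
red_vial [(0.8, 326, 245), (0.67, 302, 201), (0.64, 332, 186)]
blue_vial [(0.86, 460, 248)]
yellow_vial [(0.78, 171, 242), (0.75, 227, 231)]
station_red [(0.64, 451, 250)]
station_blue [(0.75, 318, 251)]
station_yellow [(0.83, 387, 197)]
chute [(0.69, 233, 216)]
tube_rack [(0.61, 301, 129), (0.5, 464, 152)]
mouse [(0.77, 395, 268), (0.36, 302, 131)]
wash_bottle [(0.78, 464, 153)]
```

View pics/side0.png

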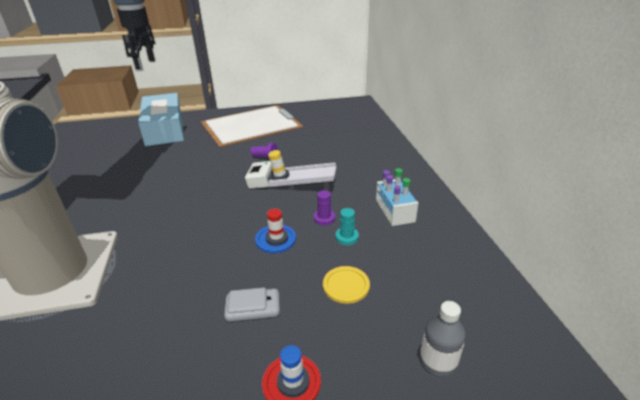

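View pics/top0.png

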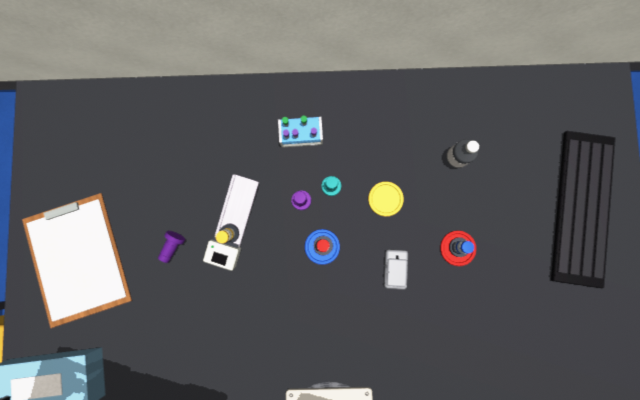

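Candidates for the red vial (top image): (326,245) has a white body with a red band and cap and stands on the blue dish. (302,201) is purple and (332,186) turquoise, so both are look-alikes. For the yellow vial, (227,235) has a yellow cap and stands in the chute; (171,245) is a purple vial lying down, a look-alike. I'll measure and confirm in crops.

```bash
cat > h.py <<'E'
from workcell import arm
import numpy as np, cv2
def ray(c,u,v):
    d=np.array([(u-c["cx"])/c["fx"],-(v-c["cy"])/c["fy"],-1.]); T=np.array(c["T"])
    return T[:3,3],T[:3,:3]@d
def atz(c,u,v,z):
    o,d=ray(c,u,v); return o+d*(z-o[2])/d[2]
def proj(c,p):
    T=np.array(c["T"]); q=T[:3,:3].T@(np.asarray(p)-T[:3,3])
    return np.array([c["cx"]+c["fx"]*q[0]/-q[2], c["cy"]-c["fy"]*q[1]/-q[2]])
def tri(a,b):
    (o1,d1),(o2,d2)=a,b
    A=np.stack([d1,-d2],1); s=np.linalg.lstsq(A,o2-o1,rcond=None)[0]
    p,q=o1+s[0]*d1,o2+s[1]*d2
    return (p+q)/2,np.linalg.norm(p-q)
def cmask(img,col):
    h=cv2.cvtColor(img,cv2.COLOR_RGB2HSV); H,S,V=[h[:,:,i].astype(int) for i in range(3)]
    m={"red":(H<8)|(H>172),"blue":(H>100)&(H<125),"yellow":(H>18)&(H<32)}[col]
    return m&(S>150)&(V>60)
def blobs(img,col,mn=12):
    n,l,s,c=cv2.connectedComponentsWithStats(cmask(img,col).astype(np.uint8))
    return [(s[i,4],s[i,:4].tolist(),c[i].round(1).tolist()) for i in range(1,n) if s[i,4]>=mn]
def crop(img,x0,y0,x1,y1,k,fn):
    cv2.imwrite(fn,cv2.resize(img[y0:y1,x0:x1,::-1],None,fx=k,fy=k,interpolation=cv2.INTER_CUBIC))
E
python3 - <<'E'
from h import *
C={n:arm.capture(n) for n in("side","top")}
for n in C:
    for k in("red","blue","yellow"): print(n,k,blobs(C[n]["pixels"],k))
t=C["top"]["pixels"]
a=cv2.resize(t[165:280,150:350],None,fx=4,fy=4,interpolation=cv2.INTER_CUBIC)
cv2.imwrite("pics/cropt.png",a[:,:,::-1])
s=C["side"]["pixels"]
cv2.imwrite("pics/crops.png",cv2.resize(s[135:265,230:360],None,fx=4.5,fy=4.5,interpolation=cv2.INTER_CUBIC)[:,:,::-1])
E
```

```text
side red [(np.int32(133), [267, 209, 14, 12], [274.0, 214.4]), (np.int32(32), [270, 229, 13, 5], [276.0, 231.6]), (np.int32(1109), [262, 357, 59, 43], [290.2, 381.9])]
side blue [(np.int32(522), [255, 226, 41, 27], [274.4, 240.9]), (np.int32(343), [280, 345, 21, 22], [290.4, 355.6]), (np.int32(49), [282, 374, 20, 8], [292.2, 378.7])]
side yellow [(np.int32(68), [270, 151, 10, 8], [274.6, 154.8]), (np.int32(21), [273, 167, 11, 4], [277.8, 169.0]), (np.int32(1322), [323, 267, 46, 36], [345.8, 284.4])]
top red [(np.int32(635), [440, 231, 36, 35], [455.9, 248.6]), (np.int32(122), [317, 240, 12, 12], [322.4, 245.2])]
top blue [(np.int32(394), [631, 71, 9, 81], [636.4, 99.0]), (np.int32(2163), [0, 90, 16, 212], [5.1, 176.6]), (np.int32(663), [305, 229, 35, 36], [321.4, 246.9]), (np.int32(111), [461, 242, 12, 11], [466.6, 246.8]), (np.int32(21), [0, 309, 4, 6], [1.5, 311.6])]
top yellow [(np.int32(187), [368, 182, 33, 34], [384.1, 198.0]), (np.int32(111), [216, 231, 13, 12], [222.0, 236.8]), (np.int32(149), [0, 316, 4, 47], [1.2, 336.5])]
```

View pics/cropt.png

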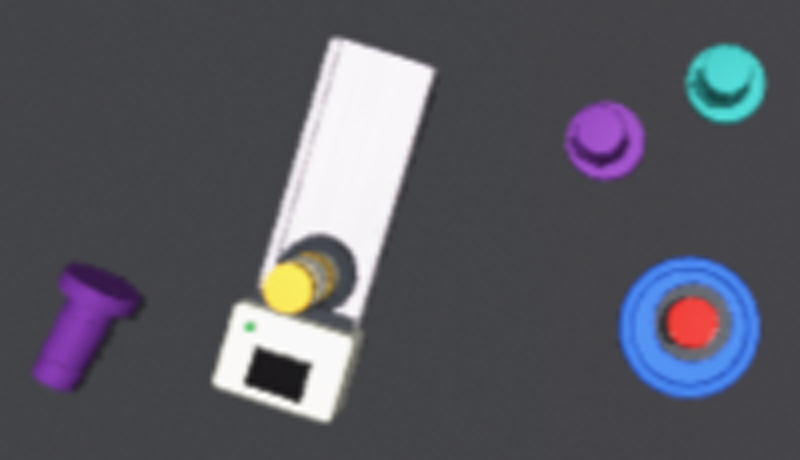

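View pics/crops.png

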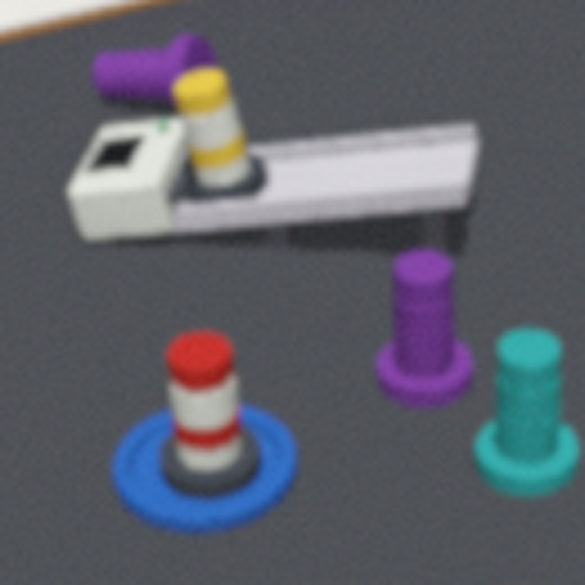

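```bash
cat > m1.py <<'E'
from h import *
from scipy.optimize import least_squares
C={n:arm.capture(n) for n in("side","top")}
S,T=C["side"],C["top"]
bc=lambda b:(b[0]+(b[2]-1)/2,b[1]+(b[3]-1)/2)
for nm,bs,bt in[("st_blue",[255,226,41,27],[305,229,35,36]),("st_red",[262,357,59,47],[440,231,36,35]),("st_yel",[323,267,46,36],[368,182,33,34])]:
    print(nm,"top",atz(T,*bc(bt),.009).round(4),"side",atz(S,*bc(bs),.009).round(4))
for nm,ps,pt,z in[("red",(274,214.4),(322.4,245.2),.079),("blue",(290.4,355.6),(466.6,246.8),.079),("yel",(274.6,154.8),(222,236.8),.09)]:
    p,e=tri(ray(S,*ps),ray(T,*pt)); print(nm,"tri",p.round(4),round(e,4),"top@z",atz(T,*pt,z).round(4))
a=np.radians(10)
def loc(x,y,h): # x along incline, h normal above floor
    return np.array([x*np.cos(a)-h*np.sin(a),y,.02+x*np.sin(a)+h*np.cos(a)])
def W(q,p):
    c,s=np.cos(q[2]),np.sin(q[2]); return np.array([q[0]+c*p[0]-s*p[1],q[1]+s*p[0]+c*p[1],p[2]])
obs=[(T,loc(.152,.034,.008),(233.4,174.3)),(T,loc(.152,-.034,.008),(258.5,182)),(T,loc(0,0,.070),(222,236.8)),(S,loc(0,0,.070),(274.6,154.8)),
]
f=lambda q:np.concatenate([proj(c,W(q,p))-uv for c,p,uv in obs])
r=least_squares(f,[.35,.22,-.25],loss="soft_l1"); q=r.x; print("chute",q.round(4),f(q).round(1))
for n,fn,(x0,y0,x1,y1) in(("side","ov_s",(230,135,360,265)),("top","ov_t",(190,160,290,290))):
    k=4.5; im=cv2.resize(C[n]["pixels"][y0:y1,x0:x1,::-1],None,fx=k,fy=k,interpolation=cv2.INTER_CUBIC)
    P=lambda p:tuple(int(v) for v in ((proj(C[n],W(q,p))-[x0,y0]+.5)*k))
    for s in(-1,1):
        cv2.line(im,P(loc(-.027,s*.034,.008)),P(loc(.152,s*.034,.008)),(0,255,0),1)
        cv2.line(im,P(loc(-.027,s*.029,0)),P(loc(.152,s*.029,0)),(0,0,255),1)
    th=np.linspace(0,2*np.pi,40)
    for R,h in((.026,.012),(.016,.074),(.016,.06)):
        cv2.polylines(im,[np.array([P(loc(R*np.cos(t),R*np.sin(t),h)) for t in th])],True,(255,0,255),1)
    cv2.imwrite(f"pics/{fn}.png",im)
E
python3 m1.py
```

```text
st_blue top [0.4667 0.0085 0.009 ] side [0.4663 0.0006 0.009 ]
st_red top [ 0.4539 -0.3449  0.009 ] side [ 0.454  -0.3474  0.009 ]
st_yel top [ 0.5889 -0.1591  0.009 ] side [ 0.5875 -0.1692  0.009 ]
red tri [0.47   0.0069 0.0731] 0.0002 top@z [0.4699 0.0069 0.079 ]
blue tri [ 0.457  -0.348   0.0722] 0.0001 top@z [ 0.4571 -0.3458  0.079 ]
yel tri [0.4978 0.2528 0.0873] 0.0022 top@z [0.4966 0.2522 0.09  ]
chute [ 0.5077  0.2483 -0.3417] [ 0.2 -0.7  0.  -0.3  0.   0.1 -1.  -0.4]
```

View pics/ov_s.png

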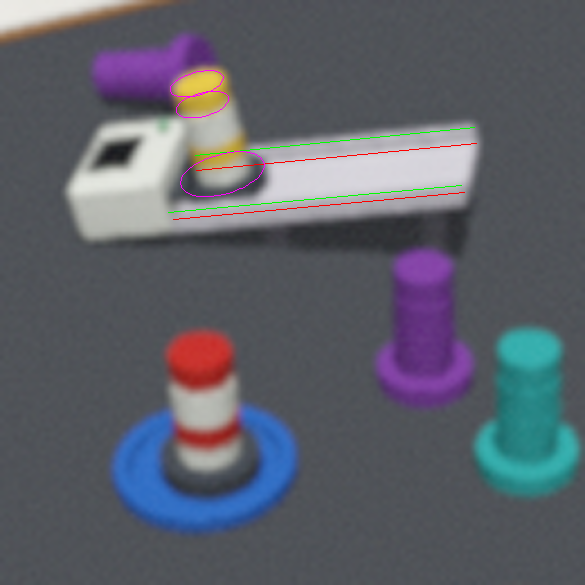

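View pics/ov_t.png

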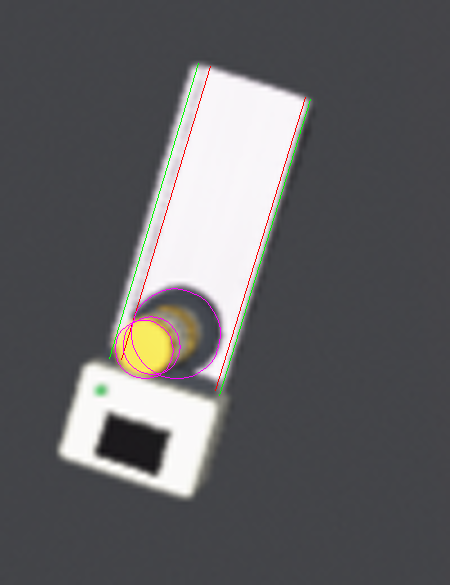

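```bash
python3 - <<'E'
from h import *
C={n:arm.capture(n) for n in("side","top")}
for n in C:
    h=cv2.cvtColor(C[n]["pixels"],cv2.COLOR_RGB2HSV)
    H,S,V=[h[:,:,i].astype(int) for i in range(3)]
    for nm,lo,hi in(("red",-10,10),("blue",100,125),("yellow",18,35)):
        Hm=((H-lo)%180)<=(hi-lo)
        m=(Hm&(S>110)&(V>60)).astype(np.uint8)
        nn,l,s,c=cv2.connectedComponentsWithStats(m)
        for i in range(1,nn):
            x,y,w,hh,A=s[i]
            if 28<w<70 and hh>20:
                pts=cv2.findContours((l==i).astype(np.uint8),cv2.RETR_EXTERNAL,cv2.CHAIN_APPROX_NONE)[0][0]
                e=cv2.fitEllipse(cv2.convexHull(pts)) 
                u=x+(w-1)/2,y+(hh-1)/2
                print(n,nm,(x,y,w,hh),A,np.round(e[0],1),np.round(e[1],1),atz(C[n],*u,.008).round(4),atz(C[n],*e[0],.008).round(4))
c=C["side"]
for nm,p in(("blue",(.4667,.0085)),("red",(.4539,-.3449)),("yel",(.589,-.163))):
    th=np.linspace(0,6.28,90)
    q=np.array([proj(c,(p[0]+.046*np.cos(t),p[1]+.046*np.sin(t),.01)) for t in th]); print(nm,q.min(0),q.max(0))
E
```

```text
side red (np.int32(262), np.int32(356), np.int32(59), np.int32(44)) 1224 [291.  382.4] [55.6 60.5] [ 0.4546 -0.3426  0.008 ] [ 0.4535 -0.3508  0.008 ]
side blue (np.int32(255), np.int32(225), np.int32(41), np.int32(29)) 615 [275.  238.3] [29.3 41.9] [0.4664 0.0018 0.008 ] [0.4667 0.0043 0.008 ]
side yellow (np.int32(323), np.int32(266), np.int32(47), np.int32(38)) 1421 [345.9 284.3] [37.9 47.3] [ 0.5887 -0.1685  0.008 ] [ 0.5887 -0.1679  0.008 ]
top red (np.int32(440), np.int32(230), np.int32(37), np.int32(37)) 694 [458.  247.9] [35.7 36.9] [ 0.4538 -0.3465  0.008 ] [ 0.454  -0.3465  0.008 ]
top blue (np.int32(304), np.int32(229), np.int32(36), np.int32(36)) 742 [321.7 246.4] [35.8 36. ] [0.4667 0.0098 0.008 ] [0.467  0.0091 0.008 ]
top yellow (np.int32(368), np.int32(181), np.int32(36), np.int32(36)) 1004 [385.5 198.5] [35.1 35.8] [ 0.5889 -0.1632  0.008 ] [ 0.5889 -0.1632  0.008 ]
blue [254.36898714 223.95865059] [295.00426318 249.979237  ]
red [261.2544615  352.61673603] [319.85055955 406.928983  ]
yel [322.32232979 265.55697453] [368.71919116 299.58988285]
```

Both crops agree. The red vial (white body, red band) is on the blue dish at top (323,245) and the yellow one leans in the chute with its cap at top (222,237). The purple and turquoise ones are plain look-alikes. Red goes to the yellow station first, then blue to blue, then red to red, and yellow last.

```bash
cat > go.py <<'E'
import sys
from h import *
from scipy.spatial.transform import Rotation as Ro
YAW=-.3417
def to(*targets):
    s=arm.get_state(); R=Ro.from_quat(s["tool_rot"]).as_matrix(); p=s["tcp_pos"]
    y=R[:,1]; d=np.arctan2(np.cos(YAW),-np.sin(YAW))-np.arctan2(y[1],y[0]); d=(d+np.pi/2)%np.pi-np.pi/2
    print("t",round(s["t"],2),"tcp",p.round(4),"w",round(s["grip_width"],4),"F",s["wrist_force"].round(1),"j",s["joint_positions"].round(2),"turn",round(-d,3),"zaxis",R[:,2].round(3))
    for t in targets: print(t,"-> cm",(R.T@(np.array(t)-p)*100).round(2))
if __name__=="__main__": to(*eval(sys.argv[1]))
E
python3 go.py '[(.47,.25,.2),(.47,.007,.2),(.47,.007,.12)]'
```

```text
t 1.4 tcp [0.1623 0.6035 0.2453] w 0.0855 F [0.6 0.  0.6] j [ 1.29  0.42  1.63  0.    1.09 -0.02] turn 0.079 zaxis [-0. -0. -1.]
(0.47, 0.25, 0.2) -> cm [-38.89 -26.15   4.53]
(0.47, 0.007, 0.2) -> cm [-45.21 -49.61   4.53]
(0.47, 0.007, 0.12) -> cm [-45.21 -49.61  12.53]
```

```bash
python3 -m jog '{"xyz":[[-38.9,-26.1,4.5],[-38.9,-26.1,4.5],[-38.9,-26.1,4.5],[-38.9,-26.1,4.5],[-38.9,-26.1,4.5],[-38.9,-26.1,4.5],[-38.9,-26.1,4.5],[-38.9,-26.1,4.5]],"turn":[0.079,0.079,0.079,0.079,0.079,0.079,0.079,0.079],"jaw":[0,0,0,0,0,0,0,0]}'; python3 go.py '[(.47,.25,.2),(.47,.007,.16),(.47,.007,.12)]'
```

```text
t: 2.07
tcp_pos: [0.3814, 0.3519, 0.2136]
tool_rot: [0.17, 0.985, 0.0, 0.0]
wrist_force: [1.4, 0.9, -0.6]
grip_width: 0.0856
t 2.07 tcp [0.3814 0.3519 0.2136] w 0.0856 F [ 1.4  0.9 -0.6] j [ 0.72  0.31  1.89 -0.    0.94 -0.51] turn 0.0 zaxis [ 0.  0. -1.]
(0.47, 0.25, 0.2) -> cm [-11.76  -6.63   1.36]
(0.47, 0.007, 0.16) -> cm [-19.9  -29.53   5.35]
(0.47, 0.007, 0.12) -> cm [-19.89 -29.53   9.35]
```

```bash
python3 -m jog '{"xyz":[[-19.9,-29.5,5.3],[-19.9,-29.5,5.3],[-19.9,-29.5,5.3],[-19.9,-29.5,5.3],[-19.9,-29.5,5.3],[-19.9,-29.5,5.3],[-19.9,-29.5,5.3],[-19.9,-29.5,5.3]],"turn":[0,0,0,0,0,0,0,0],"jaw":[0,0,0,0,0,0,0,0]}'; python3 -m jog '{"xyz":[[0,0,0]],"turn":[0],"jaw":[0]}'; python3 go.py '[(.47,.007,.16),(.47,.007,.045)]'
```

```text
t: 2.73
tcp_pos: [0.4635, 0.0322, 0.1646]
tool_rot: [0.17, 0.985, 0.0, 0.001]
wrist_force: [1.4, 0.6, -0.2]
grip_width: 0.0852
t: 2.82
tcp_pos: [0.4648, 0.0269, 0.1641]
tool_rot: [0.172, 0.985, -0.0, 0.001]
wrist_force: [0.4, -0.0, -0.4]
grip_width: 0.0853
t 2.82 tcp [0.4648 0.0269 0.1641] w 0.0853 F [ 0.4 -0.  -0.4] j [ 0.03  0.32  2.04 -0.    0.79 -1.19] turn -0.005 zaxis [ 0.002 -0.001 -1.   ]
(0.47, 0.007, 0.16) -> cm [-1.17 -1.7   0.41]
(0.47, 0.007, 0.045) -> cm [-1.15 -1.7  11.91]
```

```bash
python3 -m jog '{"xyz":[[-1.15,-1.7,0.5],[-1.15,-1.7,1],[-1.15,-1.7,3],[-1.15,-1.7,5.5],[-1.15,-1.7,8],[-1.15,-1.7,8],[-1.15,-1.7,8],[-1.15,-1.7,8]],"turn":[0,0,0,0,0,0,0,0],"jaw":[0,0,0,0,0,0,0,0]}'; python3 - <<'E'
from h import *
from go import to
to((.47,.007,.045))
C={n:arm.capture(n) for n in("side","top")}
a=cv2.resize(C["side"]["pixels"][160:290,210:340,::-1],None,fx=3,fy=3); b=cv2.resize(C["top"]["pixels"][180:310,260:390,::-1],None,fx=3,fy=3)
cv2.imwrite("pics/g1.png",np.hstack([a,b]))
E
```

```text
t: 3.48
tcp_pos: [0.4704, 0.0074, 0.0849]
tool_rot: [0.172, 0.985, -0.0, 0.001]
wrist_force: [0.7, 0.8, 0.2]
grip_width: 0.085
t 3.48 tcp [0.4704 0.0074 0.0849] w 0.085 F [0.7 0.8 0.2] j [-0.01  0.47  2.06 -0.    0.61 -1.23] turn -0.004 zaxis [ 0.003 -0.001 -1.   ]
(0.47, 0.007, 0.045) -> cm [ 0.04 -0.05  3.99]
```

View pics/g1.png

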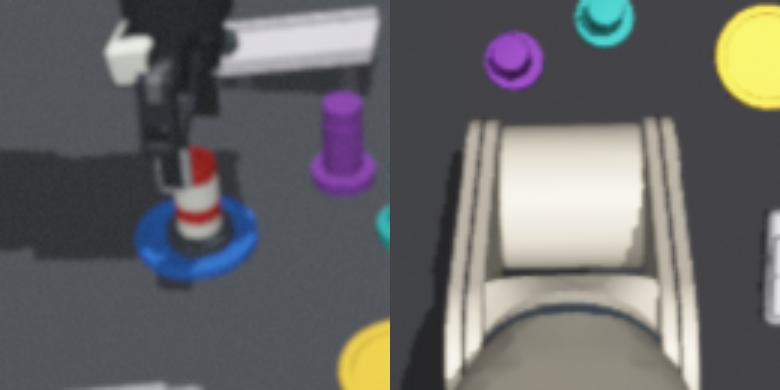

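The near finger is in front of and left of the cap, which is what the jaw direction should give. Descending and closing.

```bash
python3 -m jog '{"xyz":[[0,0,2],[0,0,4],[0,0,4],[0,0,4],[0,0,4],[0,0,4],[0,0,4],[0,0,4]],"turn":[0,0,0,0,0,0,0,0],"jaw":[0,0,0,0,1,1,1,1]}';python3 -m jog '{"xyz":[[0,0,0],[0,0,0],[0,0,0],[0,0,0],[0,0,0],[0,0,0]],"turn":[0,0,0,0,0,0],"jaw":[1,1,1,1,1,1]}';python3 -m jog '{"xyz":[[0,0,-2],[0,0,-5],[0,0,-8],[0,0,-11.5],[0,0,-11.5],[0,0,-11.5]],"turn":[0,0,0,0,0,0],"jaw":[1,1,1,1,1,1]}'; python3 - <<'E'
from h import *
from go import to
to((.588,-.164,.16))
a=cv2.resize(arm.capture("side")["pixels"][100:290,190:400,::-1],None,fx=3,fy=3)
cv2.imwrite("pics/g2.png",a)
E
```

```text
t: 4.25
tcp_pos: [0.4717, 0.0072, 0.0463]
tool_rot: [0.172, 0.985, 0.0, 0.003]
wrist_force: [0.1, 0.9, 0.5]
grip_width: 0.0388
t: 4.75
tcp_pos: [0.472, 0.0072, 0.0467]
tool_rot: [0.172, 0.985, 0.0, 0.003]
wrist_force: [-0.9, -0.8, 6.2]
grip_width: 0.0303
t: 5.25
tcp_pos: [0.4724, 0.0073, 0.1632]
tool_rot: [0.172, 0.985, 0.001, 0.005]
wrist_force: [-0.4, -0.0, -1.4]
grip_width: 0.0303
t 5.25 tcp [0.4724 0.0073 0.1632] w 0.0303 F [-0.4 -0.  -1.4] j [-0.01  0.32  2.03 -0.    0.78 -1.23] turn -0.005 zaxis [ 0.011 -0.001 -1.   ]
(0.588, -0.164, 0.16) -> cm [-16.68 -12.19   0.46]
```

View pics/g2.png

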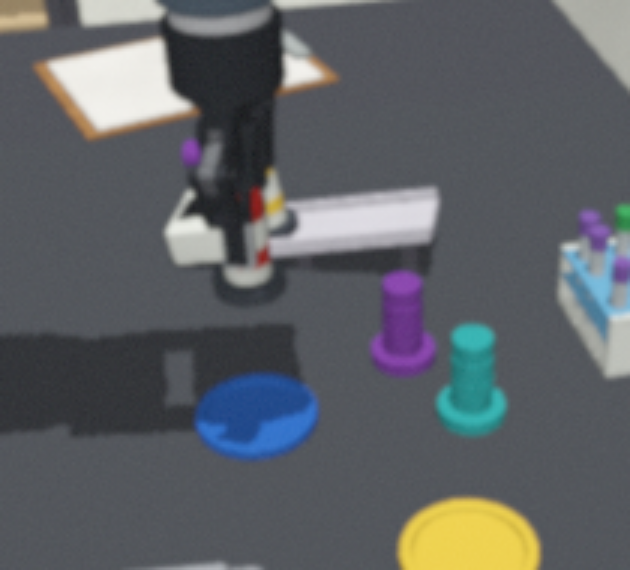

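Red is gripped, 30 mm wide. Moving to the yellow station; the vial's underside at 0.12 m clears the look-alikes.

```bash
python3 -m jog '{"xyz":[[-4.2,-3,0],[-8.3,-6.1,0],[-12.5,-9.1,0.2],[-16.7,-12.2,0.4],[-16.7,-12.2,0.4],[-16.7,-12.2,0.4],[-16.7,-12.2,0.4]],"turn":[0,0,0,0,0,0,0],"jaw":[1,1,1,1,1,1,1]}'; python3 go.py '[(.588,-.164,.07),(.588,-.164,.048)]'
```

```text
t: 5.88
tcp_pos: [0.5864, -0.1657, 0.1559]
tool_rot: [0.174, 0.985, 0.0, 0.002]
wrist_force: [-0.7, 0.3, -1.7]
grip_width: 0.0304
t 5.88 tcp [ 0.5864 -0.1657  0.1559] w 0.0304 F [-0.7  0.3 -1.7] j [-0.3   0.51  1.73  0.    0.9  -1.52] turn -0.007 zaxis [ 0.004  0.    -1.   ]
(0.588, -0.164, 0.07) -> cm [-0.06  0.2   8.6 ]
(0.588, -0.164, 0.048) -> cm [-0.05  0.19 10.8 ]
```

```bash
python3 -m jog '{"xyz":[[0,0.2,3],[0,0.2,6],[0,0.2,8.6],[0,0.2,8.6],[0,0.2,8.6],[0,0.2,8.6]],"turn":[0,0,0,0,0,0],"jaw":[1,1,1,1,1,1]}'; python3 - <<'E'
from h import *
from go import to
to((.588,-.164,.047))
a=cv2.resize(arm.capture("side")["pixels"][200:320,290:420,::-1],None,fx=4,fy=4)
cv2.imwrite("pics/g3.png",a)
E
```

```text
t: 6.38
tcp_pos: [0.5873, -0.1632, 0.0703]
tool_rot: [0.173, 0.985, 0.001, 0.002]
wrist_force: [0.5, 0.7, -0.1]
grip_width: 0.0305
t 6.38 tcp [ 0.5873 -0.1632  0.0703] w 0.0305 F [ 0.5  0.7 -0.1] j [-0.29  0.64  1.76  0.    0.75 -1.52] turn -0.007 zaxis [ 0.004  0.    -1.   ]
(0.588, -0.164, 0.047) -> cm [-0.08 -0.06  2.33]
```

View pics/g3.png

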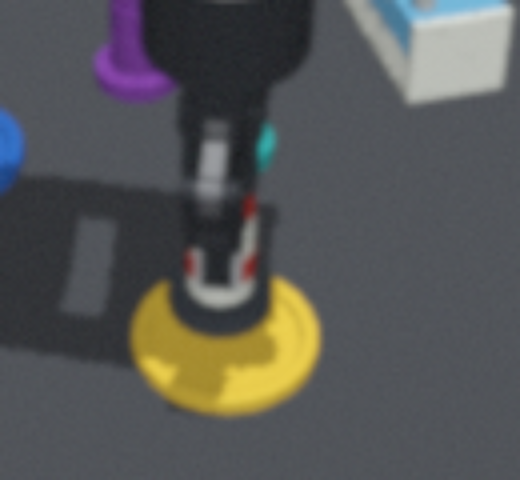

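The foot hangs about 24 mm over the dish and in line with it. Lowering, releasing and backing up.

```bash
python3 -m jog '{"xyz":[[-0.1,0,1.2],[-0.1,0,2.0],[-0.1,0,2.3],[-0.1,0,2.3],[-0.1,0,2.3],[-0.1,0,2.3]],"turn":[0,0,0,0,0,0],"jaw":[1,1,1,1,1,1]}';python3 go.py '[]'; python3 -m jog '{"xyz":[[0,0,0],[0,0,0],[0,0,0],[0,0,0],[0,0,0],[0,0,-2],[0,0,-5],[0,0,-8.5]],"turn":[0,0,0,0,0,0,0,0],"jaw":[0,0,0,0,0,0,0,0]}'; python3 go.py '[(.5,-.27,.17),(.457,-.348,.17)]'
```

```text
t: 6.93
tcp_pos: [0.5892, -0.1639, 0.0483]
tool_rot: [0.173, 0.985, 0.0, 0.003]
wrist_force: [-0.8, -0.5, -0.9]
grip_width: 0.0305
t 6.93 tcp [ 0.5892 -0.1639  0.0483] w 0.0305 F [-0.8 -0.5 -0.9] j [-0.29  0.67  1.75  0.    0.71 -1.52] turn -0.007 zaxis [ 0.006 -0.    -1.   ]
t: 7.6
tcp_pos: [0.5873, -0.1635, 0.1325]
tool_rot: [0.173, 0.985, 0.001, 0.001]
wrist_force: [-0.3, 0.0, -0.8]
grip_width: 0.0853
t 7.6 tcp [ 0.5873 -0.1635  0.1325] w 0.0853 F [-0.3  0.  -0.8] j [-0.29  0.54  1.74  0.    0.86 -1.52] turn -0.007 zaxis [ 0.001  0.001 -1.   ]
(0.5, -0.27, 0.17) -> cm [  4.57 -12.99  -3.78]
(0.457, -0.348, 0.17) -> cm [  5.94 -21.79  -3.79]
```

```bash
python3 -m jog '{"xyz":[[0.5,-1,-2],[2,-5,-3],[3,-9,-3],[4,-13,-3],[5,-17,-3],[5.9,-21.8,-2],[5.9,-21.8,0],[5.9,-21.8,0]],"turn":[0,0,0,0,0,0,0,0],"jaw":[0,0,0,0,0,0,0,0]}'; python3 - <<'E'
from h import *
from go import to
to((.457,-.348,.085),(.457,-.348,.045))
C=arm.capture("top")["pixels"]; cv2.imwrite("pics/g4t.png",cv2.resize(C[150:310,300:500,::-1],None,fx=3,fy=3))
C=arm.capture("side")["pixels"]; cv2.imwrite("pics/g4s.png",cv2.resize(C[240:400,230:430,::-1],None,fx=3,fy=3))
E
```

```text
t: 8.27
tcp_pos: [0.4543, -0.3496, 0.1296]
tool_rot: [0.175, 0.984, 0.001, -0.001]
wrist_force: [-0.6, 1.0, -0.5]
grip_width: 0.0855
t 8.27 tcp [ 0.4543 -0.3496  0.1296] w 0.0855 F [-0.6  1.  -0.5] j [-0.68  0.51  1.82  0.    0.82 -1.9 ] turn -0.011 zaxis [-0.002  0.003 -1.   ]
(0.457, -0.348, 0.085) -> cm [-0.21  0.23  4.46]
(0.457, -0.348, 0.045) -> cm [-0.22  0.22  8.46]
```

View pics/g4t.png

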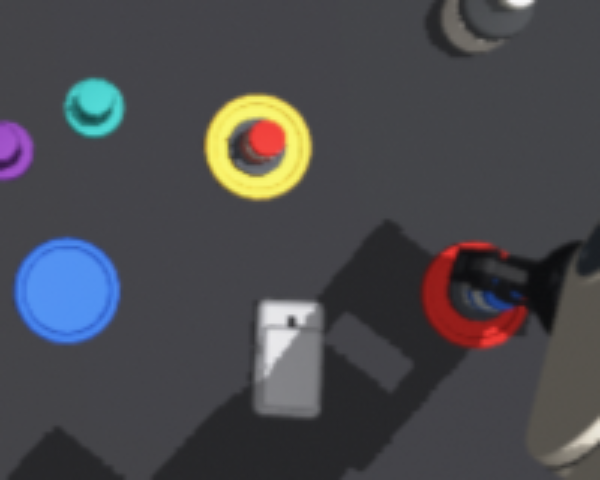

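View pics/g4s.png

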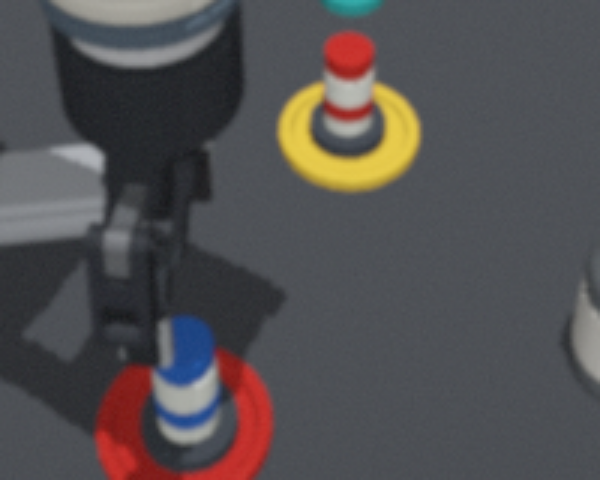

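Red stands upright in the yellow recess (cap at top (388,196)), and the open jaws straddle the blue cap. Descending on blue.

```bash
python3 -m jog '{"xyz":[[-0.2,0.2,0.5],[-0.2,0.2,2],[-0.2,0.2,5],[-0.2,0.2,8],[-0.2,0.2,8.5],[-0.2,0.2,8.5],[-0.2,0.2,8.5],[-0.2,0.2,8.5]],"turn":[0,0,0,0,0,0,0,0],"jaw":[0,0,0,0,0,0,1,1]}';python3 -m jog '{"xyz":[[0,0,0],[0,0,0],[0,0,0],[0,0,0],[0,0,0],[0,0,0],[0,0,0]],"turn":[0,0,0,0,0,0,0],"jaw":[1,1,1,1,1,1,1]}';python3 -m jog '{"xyz":[[0,0,-2],[0,0,-5],[0,0,-8],[0,0,-11.5],[0,0,-11.5],[0,0,-11.5]],"turn":[0,0,0,0,0,0],"jaw":[1,1,1,1,1,1]}'; python3 - <<'E'
from h import *
from go import to
to((.466,.007,.16))
C=arm.capture("side")["pixels"]; cv2.imwrite("pics/g5s.png",cv2.resize(C[200:400,230:430,::-1],None,fx=3,fy=3))
E
```

```text
t: 9.03
tcp_pos: [0.4608, -0.3469, 0.0484]
tool_rot: [0.174, 0.985, 0.001, 0.001]
wrist_force: [0.6, -0.2, 0.3]
grip_width: 0.064
t: 9.62
tcp_pos: [0.4618, -0.3476, 0.0502]
tool_rot: [0.174, 0.985, 0.0, 0.002]
wrist_force: [-1.1, 1.3, 9.1]
grip_width: 0.0304
t: 10.12
tcp_pos: [0.4624, -0.3485, 0.1679]
tool_rot: [0.174, 0.985, -0.001, 0.005]
wrist_force: [-1.3, -0.7, -0.5]
grip_width: 0.0304
t 10.12 tcp [ 0.4624 -0.3485  0.1679] w 0.0304 F [-1.3 -0.7 -0.5] j [-0.67  0.45  1.79  0.    0.89 -1.89] turn -0.008 zaxis [ 0.009 -0.004 -1.   ]
(0.466, 0.007, 0.16) -> cm [11.84 33.53  0.65]
```

View pics/g5s.png

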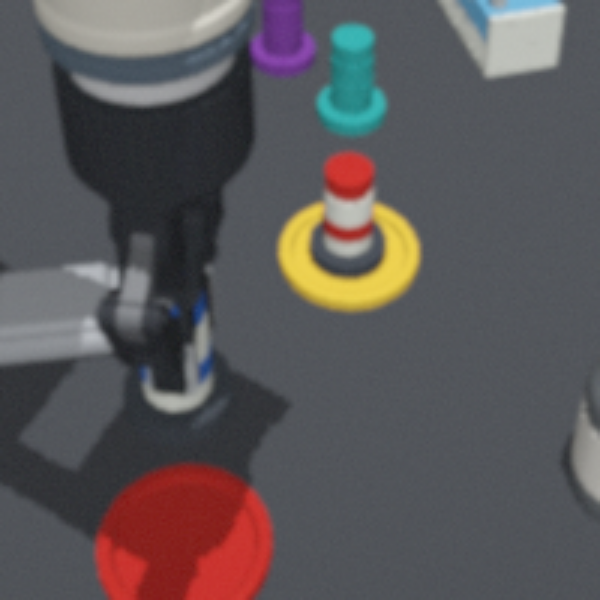

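Blue is held. Moving to the blue station.

```bash
python3 -m jog '{"xyz":[[1.2,3.3,0],[2.4,6.7,0],[3.6,10.1,0],[4.8,13.5,0],[6,17,0],[7.2,20.4,0],[8.4,23.8,0],[9,25.4,0]],"turn":[0,0,0,0,0,0,0,0],"jaw":[1,1,1,1,1,1,1,1]}';python3 go.py '[(.470,.008,.16)]'
```

```text
t: 10.83
tcp_pos: [0.4618, -0.0749, 0.1641]
tool_rot: [0.173, 0.985, -0.0, 0.001]
wrist_force: [-0.6, -0.9, -0.8]
grip_width: 0.0305
t 10.83 tcp [ 0.4618 -0.0749  0.1641] w 0.0305 F [-0.6 -0.9 -0.8] j [-0.19  0.32  2.03 -0.    0.79 -1.41] turn -0.006 zaxis [ 0.002 -0.001 -1.   ]
(0.47, 0.008, 0.16) -> cm [2.06 8.08 0.4 ]
```

```bash
python3 -m jog '{"xyz":[[1,4,0],[2.1,8.1,0],[2.1,8.1,0],[2.1,8.1,2],[2.1,8.1,5],[2.1,8.1,8.5],[2.1,8.1,8.5],[2.1,8.1,8.5]],"turn":[0,0,0,0,0,0,0,0],"jaw":[1,1,1,1,1,1,1,1]}';python3 - <<'E'
from h import *
from go import to
to((.470,.008,.051))
a=cv2.resize(arm.capture("side")["pixels"][160:280,210:340,::-1],None,fx=4,fy=4)
cv2.imwrite("pics/g6.png",a)
E
```

```text
t: 11.5
tcp_pos: [0.4673, 0.0082, 0.0769]
tool_rot: [0.173, 0.985, -0.001, -0.002]
wrist_force: [-0.7, 0.0, 0.9]
grip_width: 0.0304
t 11.5 tcp [0.4673 0.0082 0.0769] w 0.0304 F [-0.7  0.   0.9] j [-0.01  0.49  2.07 -0.    0.59 -1.23] turn -0.006 zaxis [-0.005 -0.001 -1.   ]
(0.47, 0.008, 0.051) -> cm [-0.27  0.08  2.59]
```

View pics/g6.png

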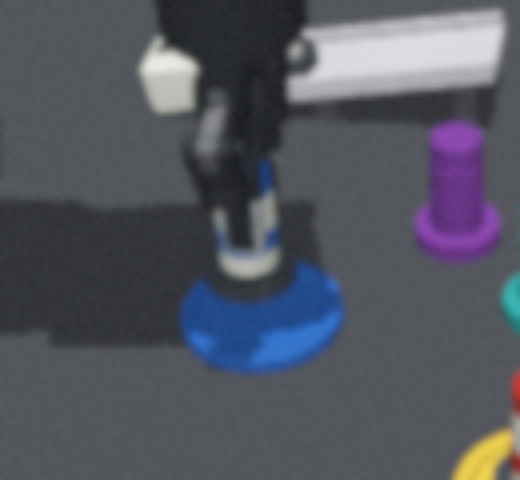

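The foot sits slightly left of the dish centre (crop (250,280) against (262,318)), so I'll shift about 4 mm and lower.

```bash
python3 -m jog '{"xyz":[[-0.4,0.2,1],[-0.4,0.2,2],[-0.4,0.2,2.6],[-0.4,0.2,2.6],[-0.4,0.2,2.6],[-0.4,0.2,2.6]],"turn":[0,0,0,0,0,0],"jaw":[1,1,1,1,1,1]}';python3 go.py '[]'; python3 -m jog '{"xyz":[[0,0,0],[0,0,0],[0,0,0],[0,0,0],[0,0,0],[0,0,-2],[0,0,-5],[0,0,-8.5]],"turn":[0,0,0,0,0,0,0,0],"jaw":[0,0,0,0,0,0,0,0]}'; python3 go.py '[(.589,-.164,.16)]'
```

```text
t: 12.05
tcp_pos: [0.4736, 0.0086, 0.0532]
tool_rot: [0.173, 0.985, -0.0, 0.0]
wrist_force: [-0.3, 0.1, -0.8]
grip_width: 0.0307
t 12.05 tcp [0.4736 0.0086 0.0532] w 0.0307 F [-0.3  0.1 -0.8] j [-0.01  0.54  2.06 -0.    0.54 -1.23] turn -0.007 zaxis [-0.    -0.001 -1.   ]
t: 12.72
tcp_pos: [0.4721, 0.0086, 0.1378]
tool_rot: [0.173, 0.985, -0.001, -0.002]
wrist_force: [0.9, -0.0, -0.4]
grip_width: 0.0855
t 12.72 tcp [0.4721 0.0086 0.1378] w 0.0855 F [ 0.9 -0.  -0.4] j [-0.01  0.37  2.03 -0.    0.74 -1.23] turn -0.006 zaxis [-0.004 -0.001 -1.   ]
(0.589, -0.164, 0.16) -> cm [-16.87 -12.24  -2.26]
```

```bash
python3 -m jog '{"xyz":[[-1,-0.5,-2],[-4.2,-3,-2.3],[-8.3,-6.1,-2.3],[-12.5,-9.1,-2],[-16.8,-12.2,0],[-16.8,-12.2,0.5],[-16.8,-12.2,0.5],[-16.8,-12.2,0.5]],"turn":[0,0,0,0,0,0,0,0],"jaw":[0,0,0,0,0,0,0,0]}'; python3 - <<'E'
from h import *
from go import to
to((.588,-.164,.046))
S=arm.capture("side");C=S["pixels"]; cv2.imwrite("pics/g7s.png",cv2.resize(C[160:320,230:430,::-1],None,fx=3,fy=3))
T=arm.capture("top")["pixels"]; cv2.imwrite("pics/g7t.png",cv2.resize(T[150:310,280:480,::-1],None,fx=3,fy=3))
E
```

```text
t: 13.38
tcp_pos: [0.5881, -0.1646, 0.1311]
tool_rot: [0.174, 0.985, -0.0, -0.003]
wrist_force: [-1.3, 0.4, 0.2]
grip_width: 0.0856
t 13.38 tcp [ 0.5881 -0.1646  0.1311] w 0.0856 F [-1.3  0.4  0.2] j [-0.29  0.55  1.73 -0.    0.87 -1.51] turn -0.009 zaxis [-0.006  0.    -1.   ]
(0.588, -0.164, 0.046) -> cm [-0.02  0.07  8.51]
```

View pics/g7s.png

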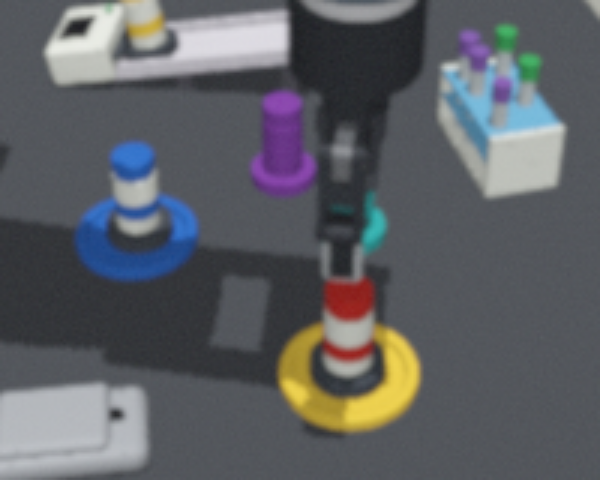

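View pics/g7t.png

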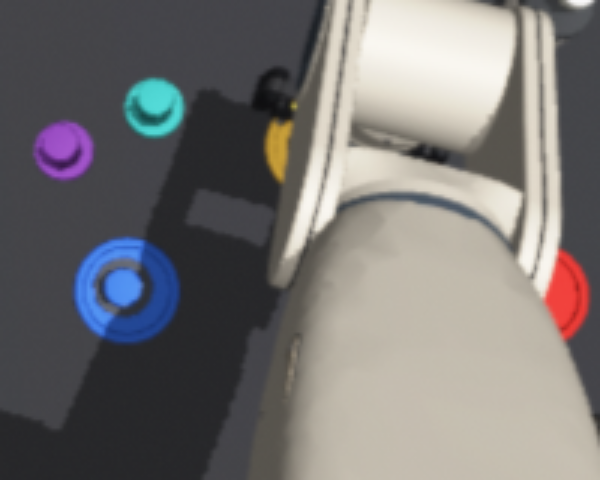

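Blue stands centred in the blue recess, and the jaws are over red. Gripping red.

```bash
python3 -m jog '{"xyz":[[0,0,2],[0,0,5],[0,0,8],[0,0,8.5],[0,0,8.5],[0,0,8.5],[0,0,8.5],[0,0,8.5]],"turn":[0,0,0,0,0,0,0,0],"jaw":[0,0,0,0,0,0,1,1]}';python3 -m jog '{"xyz":[[0,0,0],[0,0,0],[0,0,0],[0,0,0],[0,0,0],[0,0,0],[0,0,0]],"turn":[0,0,0,0,0,0,0],"jaw":[1,1,1,1,1,1,1]}';python3 -m jog '{"xyz":[[0,0,-2],[0,0,-5],[0,0,-8],[0,0,-11.5],[0,0,-11.5],[0,0,-11.5]],"turn":[0,0,0,0,0,0],"jaw":[1,1,1,1,1,1]}'; python3 go.py '[(.457,-.347,.16)]'
```

```text
t: 14.15
tcp_pos: [0.5883, -0.1629, 0.0491]
tool_rot: [0.173, 0.985, -0.001, -0.001]
wrist_force: [-0.5, -0.5, -0.1]
grip_width: 0.064
t: 14.73
tcp_pos: [0.5891, -0.1632, 0.0505]
tool_rot: [0.173, 0.985, -0.001, -0.0]
wrist_force: [-1.1, -1.1, 8.1]
grip_width: 0.0306
t: 15.23
tcp_pos: [0.5905, -0.1635, 0.1679]
tool_rot: [0.173, 0.985, -0.001, 0.002]
wrist_force: [-0.1, 0.6, -2.2]
grip_width: 0.0305
t 15.23 tcp [ 0.5905 -0.1635  0.1679] w 0.0305 F [-0.1  0.6 -2.2] j [-0.29  0.5   1.71 -0.    0.93 -1.51] turn -0.007 zaxis [ 0.004 -0.003 -1.   ]
(0.457, -0.347, 0.16) -> cm [  6.29 -21.8    0.79]
```

```bash
python3 -m jog '{"xyz":[[1.1,-3.8,0],[2.2,-7.6,0],[3.3,-11.4,0],[4.4,-15.2,0.2],[5.4,-19,0.4],[6.3,-21.8,0.8],[6.3,-21.8,0.8],[6.3,-21.8,0.8]],"turn":[0,0,0,0,0,0,0,0],"jaw":[1,1,1,1,1,1,1,1]}'; python3 go.py '[(.457,-.347,.08)]'
```

```text
t: 15.9
tcp_pos: [0.4549, -0.3475, 0.1582]
tool_rot: [0.175, 0.985, -0.0, 0.001]
wrist_force: [-0.8, 0.3, -1.3]
grip_width: 0.0305
t 15.9 tcp [ 0.4549 -0.3475  0.1582] w 0.0305 F [-0.8  0.3 -1.3] j [-0.67  0.46  1.81  0.    0.87 -1.89] turn -0.01 zaxis [ 0.001 -0.    -1.   ]
(0.457, -0.347, 0.08) -> cm [-0.17  0.12  7.82]
```

```bash
python3 -m jog '{"xyz":[[-0.2,0.1,2],[-0.2,0.1,5],[-0.2,0.1,7.8],[-0.2,0.1,7.8],[-0.2,0.1,7.8],[-0.2,0.1,7.8]],"turn":[0,0,0,0,0,0],"jaw":[1,1,1,1,1,1]}'; python3 - <<'E'
from h import *
from go import to
to((.457,-.347,.052))
S=arm.capture("side");C=S["pixels"]; a=cv2.resize(C[270:400,220:350,::-1],None,fx=3,fy=3)
T=arm.capture("top")["pixels"]; b=cv2.resize(T[180:310,390:520,::-1],None,fx=3,fy=3)
cv2.imwrite("pics/g8.png",np.hstack([a,b]))
E
```

```text
t: 16.4
tcp_pos: [0.458, -0.3469, 0.0808]
tool_rot: [0.175, 0.985, -0.0, 0.001]
wrist_force: [0.2, -0.4, -1.1]
grip_width: 0.0305
t 16.4 tcp [ 0.458  -0.3469  0.0808] w 0.0305 F [ 0.2 -0.4 -1.1] j [-0.67  0.58  1.83  0.    0.72 -1.89] turn -0.009 zaxis [ 0.002 -0.001 -1.   ]
(0.457, -0.347, 0.052) -> cm [ 0.1  -0.04  2.88]
```

View pics/g8.png

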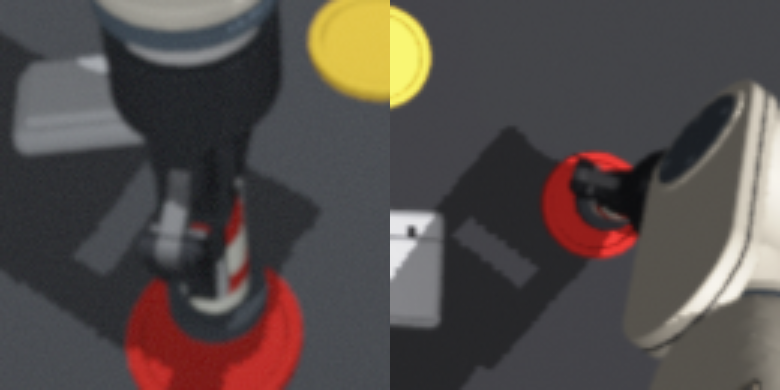

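Red is over the red dish (side crop: foot (220,310), dish (214,345)). Lowering and releasing.

```bash
python3 -m jog '{"xyz":[[0.1,0,1],[0.1,0,2],[0.1,0,2.8],[0.1,0,2.8],[0.1,0,2.8],[0.1,0,2.8]],"turn":[0,0,0,0,0,0],"jaw":[1,1,1,1,1,1]}';python3 go.py '[]'; python3 -m jog '{"xyz":[[0,0,0],[0,0,0],[0,0,0],[0,0,0],[0,0,0],[0,0,-2],[0,0,-5],[0,0,-8.5]],"turn":[0,0,0,0,0,0,0,0],"jaw":[0,0,0,0,0,0,0,0]}'; python3 go.py '[(.466,.007,.2)]'
```

```text
t: 17.0
tcp_pos: [0.4575, -0.3473, 0.0536]
tool_rot: [0.175, 0.985, -0.001, 0.002]
wrist_force: [-0.3, -0.8, -1.1]
grip_width: 0.0304
t 17.0 tcp [ 0.4575 -0.3473  0.0536] w 0.0304 F [-0.3 -0.8 -1.1] j [-0.67  0.63  1.84  0.    0.67 -1.89] turn -0.01 zaxis [ 0.003 -0.002 -1.   ]
t: 17.67
tcp_pos: [0.4561, -0.3463, 0.138]
tool_rot: [0.175, 0.985, 0.0, -0.0]
wrist_force: [0.4, -0.6, -0.4]
grip_width: 0.0854
t 17.67 tcp [ 0.4561 -0.3463  0.138 ] w 0.0854 F [ 0.4 -0.6 -0.4] j [-0.67  0.49  1.82  0.    0.83 -1.89] turn -0.01 zaxis [-0.     0.001 -1.   ]
(0.466, 0.007, 0.2) -> cm [11.23 33.51 -6.18]
```

```bash
python3 -m jog '{"xyz":[[0.3,1,-2],[1.5,4.5,-4],[2.8,8.3,-6],[4,12,-6.2],[5.3,15.7,-6.2],[6.5,19.4,-6.2],[7.7,23,-6.2],[9,26.8,-6.2]],"turn":[0,0,0,0,0,0,0,0],"jaw":[0,0,0,0,0,0,0,0]}'; python3 - <<'E'
from h import *
from go import to
c,s=np.cos(-.3417),np.sin(-.3417)
to((.5077-.0078*c,.2483-.0078*s,.19))
T=arm.capture("top");C=T["pixels"]; b=cv2.resize(C[150:310,350:510,::-1],None,fx=3,fy=3)
cv2.imwrite("pics/g9.png",b)
print(blobs(C,"red"))
print(proj(T,(.4545,-.3465,.074)))
E
```

```text
t: 18.33
tcp_pos: [0.4636, -0.0622, 0.2006]
tool_rot: [0.175, 0.985, 0.0, 0.0]
wrist_force: [1.7, 0.4, -0.5]
grip_width: 0.0853
t 18.33 tcp [ 0.4636 -0.0622  0.2006] w 0.0853 F [ 1.7  0.4 -0.5] j [-0.16  0.26  2.01  0.    0.88 -1.38] turn -0.01 zaxis [ 0.001  0.    -1.   ]
(np.float64(0.5003509462713761), np.float64(0.25091369648080986), 0.19) -> cm [ 7.34 30.65  1.07]
[(np.int32(780), [440, 231, 36, 35], [458.3, 248.3])]
[466.28991217 247.84292151]
```

View pics/g9.png

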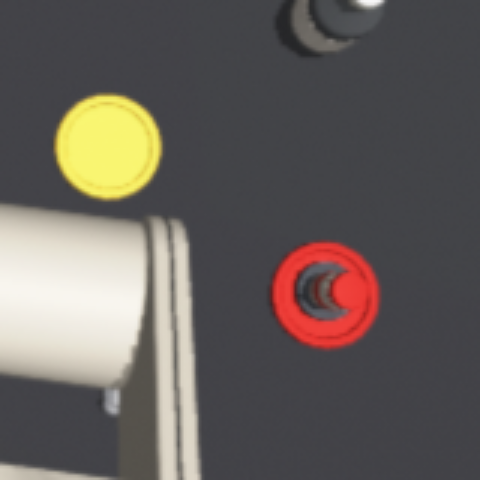

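Red stands in the red recess with its cap at (466,247), where I predicted. Now the yellow vial.

```bash
python3 -m jog '{"xyz":[[0.9,3.8,0],[1.8,7.6,0],[2.7,11.5,0],[3.6,15.3,0.5],[4.5,19,1],[5.4,22.8,1],[6.4,26.7,1],[7.3,30.6,1]],"turn":[-0.01,-0.01,-0.01,-0.01,-0.01,-0.01,-0.01,-0.01],"jaw":[0,0,0,0,0,0,0,0]}'; python3 go.py '[(.5004,.2509,.15)]'
```

```text
t: 19.05
tcp_pos: [0.4988, 0.258, 0.1913]
tool_rot: [0.169, 0.986, 0.001, -0.001]
wrist_force: [1.4, 0.4, -0.1]
grip_width: 0.0857
t 19.05 tcp [0.4988 0.258  0.1913] w 0.0857 F [ 1.4  0.4 -0.1] j [ 0.45  0.4   1.81  0.    0.93 -0.78] turn 0.003 zaxis [-0.001  0.003 -1.   ]
(0.5004, 0.2509, 0.15) -> cm [-0.4  -0.62  4.13]
```

```bash
python3 -m jog '{"xyz":[[-0.4,-0.6,1],[-0.4,-0.6,3],[-0.4,-0.6,6],[-0.4,-0.6,6],[-0.4,-0.6,6],[-0.4,-0.6,6]],"turn":[0,0,0,0,0,0],"jaw":[0,0,0,0,0,0]}'; python3 - <<'E'
from h import *
from go import to
to((.5004,.2509,.06))
S=arm.capture("side");C=S["pixels"]; a=cv2.resize(C[100:230,210:340,::-1],None,fx=3,fy=3)
T=arm.capture("top")["pixels"]; b=cv2.resize(T[165:295,165:295,::-1],None,fx=3,fy=3)
cv2.imwrite("pics/g10.png",np.hstack([a,b]))
E
```

```text
t: 19.55
tcp_pos: [0.501, 0.2512, 0.1322]
tool_rot: [0.169, 0.986, 0.002, -0.0]
wrist_force: [-0.5, -0.3, 0.8]
grip_width: 0.0857
t 19.55 tcp [0.501  0.2512 0.1322] w 0.0857 F [-0.5 -0.3  0.8] j [ 0.44  0.49  1.85  0.    0.81 -0.79] turn 0.002 zaxis [ 0.     0.003 -1.   ]
(0.5004, 0.2509, 0.06) -> cm [ 0.04 -0.07  7.22]
```

View pics/g10.png

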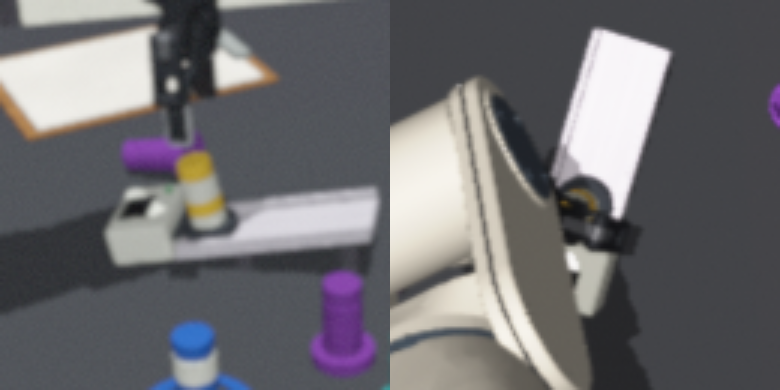

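The jaws straddle the yellow vial across the chute. Descending to grip at about 45 mm up its body.

```bash
python3 -m jog '{"xyz":[[0,0,2],[0,0,4.5],[0,0,6.5],[0,0,7.3],[0,0,7.3],[0,0,7.3],[0,0,7.3]],"turn":[0,0,0,0,0,0,0],"jaw":[0,0,0,0,0,0,0]}'; python3 - <<'E'
from h import *
from go import to
to((.5004,.2509,.06))
S=arm.capture("side");C=S["pixels"]; a=cv2.resize(C[100:230,210:340,::-1],None,fx=4.5,fy=4.5,interpolation=cv2.INTER_CUBIC)
cv2.imwrite("pics/g11.png",a)
E
```

```text
t: 20.23
tcp_pos: [0.5027, 0.2521, 0.0614]
tool_rot: [0.169, 0.986, 0.003, 0.002]
wrist_force: [0.3, -0.4, -0.2]
grip_width: 0.085
t 20.23 tcp [0.5027 0.2521 0.0614] w 0.085 F [ 0.3 -0.4 -0.2] j [ 0.44  0.6   1.87  0.    0.67 -0.79] turn 0.002 zaxis [ 0.004  0.005 -1.   ]
(0.5004, 0.2509, 0.06) -> cm [ 0.18 -0.2   0.14]
```

View pics/g11.png

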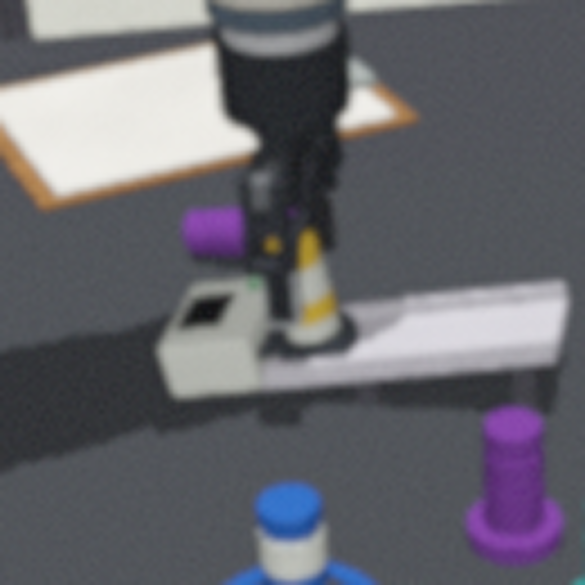

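```bash
python3 -m jog '{"xyz":[[0,0,0],[0,0,0],[0,0,0],[0,0,0],[0,0,0],[0,0,0],[0,0,0],[0,0,0]],"turn":[0,0,0,0,0,0,0,0],"jaw":[1,1,1,1,1,1,1,1]}'; python3 - <<'E'
from h import *
from go import to
s=arm.get_state();p=s["tcp_pos"];c,sn=np.cos(-.3417),np.sin(-.3417)
to(*[tuple((p+np.array([c*d*.985,sn*d*.985,d*.174])).round(4)) for d in(.01,.02,.03)])
E
```

```text
t: 20.95
tcp_pos: [0.5028, 0.2522, 0.062]
tool_rot: [0.169, 0.986, 0.003, 0.002]
wrist_force: [-2.1, -0.8, 6.8]
grip_width: 0.0307
t 20.95 tcp [0.5028 0.2522 0.062 ] w 0.0307 F [-2.1 -0.8  6.8] j [ 0.44  0.6   1.87  0.    0.67 -0.79] turn 0.002 zaxis [ 0.004  0.005 -1.   ]
(np.float64(0.5121), np.float64(0.2489), np.float64(0.0637)) -> cm [-0.98 -0.   -0.17]
(np.float64(0.5214), np.float64(0.2456), np.float64(0.0655)) -> cm [-1.97 -0.01 -0.34]
(np.float64(0.5307), np.float64(0.2423), np.float64(0.0672)) -> cm [-2.96 -0.01 -0.51]
```

Sliding up-chute along the 10° slope in small steps.

```bash
python3 -m jog '{"xyz":[[-0.5,0,-0.09],[-1,0,-0.18],[-1.5,0,-0.26],[-2,0,-0.35],[-2.5,0,-0.44],[-3,0,-0.53],[-3,0,-0.53],[-3,0,-0.53]],"turn":[0,0,0,0,0,0,0,0],"jaw":[1,1,1,1,1,1,1,1]}'; python3 - <<'E'
from h import *
from go import to
to((.5307,.2423,.0672))
S=arm.capture("side");C=S["pixels"]; a=cv2.resize(C[100:230,210:340,::-1],None,fx=4.5,fy=4.5,interpolation=cv2.INTER_CUBIC)
cv2.imwrite("pics/g12.png",a)
E
```

```text
t: 21.62
tcp_pos: [0.5323, 0.2421, 0.0676]
tool_rot: [0.169, 0.986, 0.003, 0.003]
wrist_force: [1.9, -0.7, 0.9]
grip_width: 0.0304
t 21.62 tcp [0.5323 0.2421 0.0676] w 0.0304 F [ 1.9 -0.7  0.9] j [ 0.41  0.61  1.82  0.    0.7  -0.83] turn 0.002 zaxis [ 0.006  0.006 -1.   ]
(0.5307, 0.2423, 0.0672) -> cm [ 0.16 -0.03  0.04]
```

View pics/g12.png

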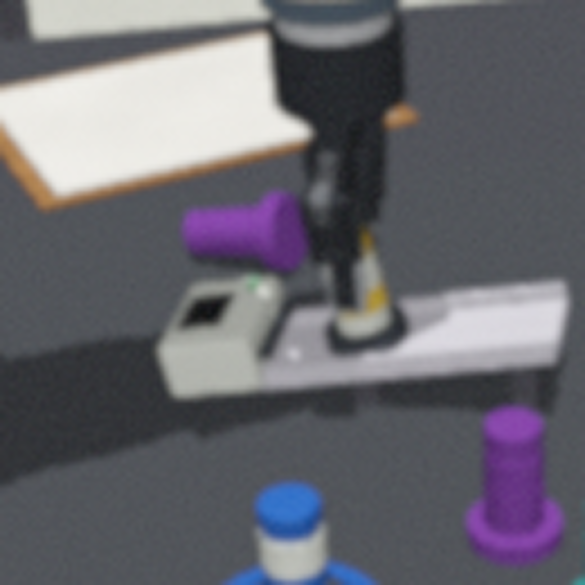

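The foot moved from crop (315,335) to (367,328), about 30 mm, and is clear of the lip. Lifting.

```bash
python3 -m jog '{"xyz":[[0,0,-1],[0,0,-3],[0,0,-6],[0,0,-9.5],[0,0,-11],[0,0,-11],[0,0,-11]],"turn":[0,0,0,0,0,0,0],"jaw":[1,1,1,1,1,1,1]}'; python3 - <<'E'
from h import *
from go import to
to((.55,.1,.18),(.589,-.164,.17))
S=arm.capture("side");C=S["pixels"]; a=cv2.resize(C[60:230,210:380,::-1],None,fx=3.4,fy=3.4,interpolation=cv2.INTER_CUBIC)
cv2.imwrite("pics/g13.png",a)
E
```

```text
t: 22.25
tcp_pos: [0.5315, 0.2417, 0.1786]
tool_rot: [0.169, 0.986, 0.004, 0.003]
wrist_force: [-0.2, 0.2, -1.3]
grip_width: 0.0304
t 22.25 tcp [0.5315 0.2417 0.1786] w 0.0304 F [-0.2  0.2 -1.3] j [ 0.41  0.44  1.78  0.    0.91 -0.83] turn 0.002 zaxis [ 0.008  0.006 -1.   ]
(0.55, 0.1, 0.18) -> cm [ -6.47 -12.74  -0.22]
(0.589, -0.164, 0.17) -> cm [-18.93 -36.34   0.64]
```

View pics/g13.png

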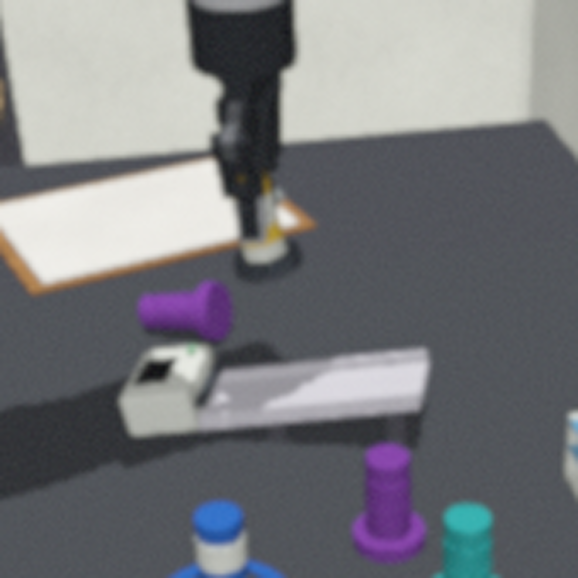

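Yellow is out, leaning 10° in the grip. Carrying it to the yellow station, with the TCP biased to allow for the lean.

```bash
python3 -m jog '{"xyz":[[-1.9,-3.6,0],[-3.8,-7.2,0],[-5.6,-10.9,0],[-7.5,-14.5,0],[-9.4,-18,0],[-11.2,-21.5,0],[-13,-25,0],[-13,-25,0]],"turn":[0,0,0,0,0,0,0,0],"jaw":[1,1,1,1,1,1,1,1]}'; python3 go.py '[(.583,-.161,.17)]'
```

```text
t: 22.97
tcp_pos: [0.5697, -0.0436, 0.1742]
tool_rot: [0.171, 0.985, 0.002, 0.001]
wrist_force: [-0.1, 0.5, -1.2]
grip_width: 0.0304
t 22.97 tcp [ 0.5697 -0.0436  0.1742] w 0.0304 F [-0.1  0.5 -1.2] j [-0.1   0.44  1.8   0.01  0.9  -1.33] turn -0.002 zaxis [ 0.003  0.004 -1.   ]
(0.583, -0.161, 0.17) -> cm [ -5.22 -10.61   0.38]
```

```bash
python3 -m jog '{"xyz":[[-2,-4,0],[-4,-8,0],[-5.2,-10.6,0],[-5.2,-10.6,0.5],[-5.2,-10.6,3],[-5.2,-10.6,6],[-5.2,-10.6,9],[-5.2,-10.6,9]],"turn":[0,0,0,0,0,0,0,0],"jaw":[1,1,1,1,1,1,1,1]}'; python3 -m jog '{"xyz":[[0,0,0],[0,0,0]],"turn":[0,0],"jaw":[1,1]}'; python3 - <<'E'
from h import *
from go import to
to((.583,-.161,.052))
S=arm.capture("side");C=S["pixels"]; a=cv2.resize(C[190:320,280:410,::-1],None,fx=4.5,fy=4.5,interpolation=cv2.INTER_CUBIC)
cv2.imwrite("pics/g14.png",a)
E
```

```text
t: 23.63
tcp_pos: [0.578, -0.1589, 0.0767]
tool_rot: [0.171, 0.985, 0.003, -0.005]
wrist_force: [-0.9, -0.0, -0.7]
grip_width: 0.0306
t: 23.8
tcp_pos: [0.5766, -0.1582, 0.0757]
tool_rot: [0.171, 0.985, 0.003, -0.007]
wrist_force: [-0.2, 0.1, -1.2]
grip_width: 0.0306
t 23.8 tcp [ 0.5766 -0.1582  0.0757] w 0.0306 F [-0.2  0.1 -1.2] j [-0.29  0.62  1.77  0.01  0.77 -1.52] turn -0.002 zaxis [-0.013  0.009 -1.   ]
(0.583, -0.161, 0.052) -> cm [-0.73 -0.06  2.36]
```

View pics/g14.png

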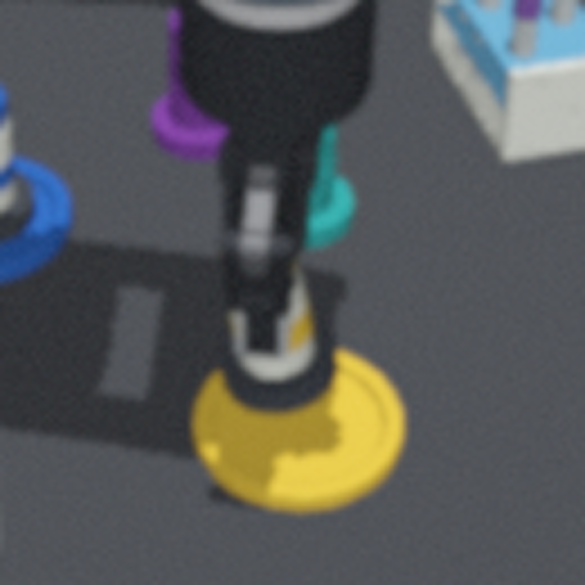

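The foot (crop (278,375)) is about 10 mm left of the dish centre (298,423). Correcting before lowering.

```bash
python3 -m jog '{"xyz":[[-1,0,0],[-1,0,0],[-1,0,0.8],[-1,0,0.8],[-1,0,0.8],[-1,0,0.8]],"turn":[0,0,0,0,0,0],"jaw":[1,1,1,1,1,1]}'; python3 - <<'E'
from h import *
from go import to
to((.586,-.161,.052))
S=arm.capture("side");C=S["pixels"]; a=cv2.resize(C[190:320,280:410,::-1],None,fx=4.5,fy=4.5,interpolation=cv2.INTER_CUBIC)
cv2.imwrite("pics/g15.png",a)
E
```

```text
t: 24.35
tcp_pos: [0.5869, -0.1618, 0.0688]
tool_rot: [0.171, 0.985, 0.003, -0.006]
wrist_force: [0.6, -0.2, -0.6]
grip_width: 0.0307
t 24.35 tcp [ 0.5869 -0.1618  0.0688] w 0.0307 F [ 0.6 -0.2 -0.6] j [-0.29  0.64  1.75  0.01  0.76 -1.52] turn -0.002 zaxis [-0.01   0.008 -1.   ]
(0.586, -0.161, 0.052) -> cm [0.09 0.04 1.68]
```

View pics/g15.png

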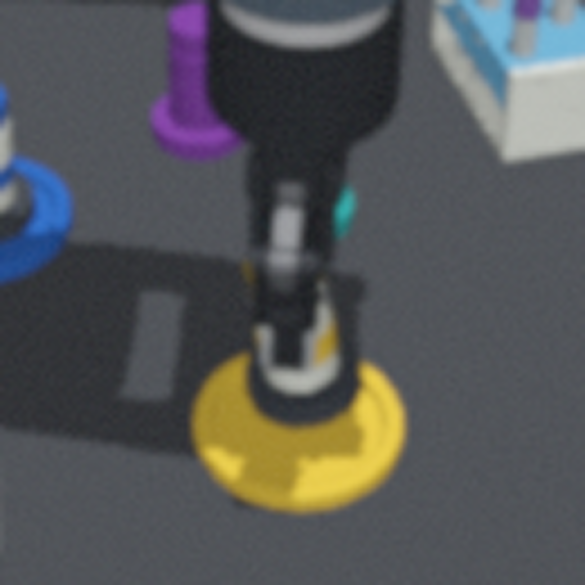

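```bash
python3 -m jog '{"xyz":[[0,0,0.6],[0,0,1.2],[0,0,1.7],[0,0,1.7],[0,0,1.7],[0,0,1.7]],"turn":[0,0,0,0,0,0],"jaw":[1,1,1,1,1,1]}'; python3 -m jog '{"xyz":[[0,0,0.1],[0,0,0.2],[0,0,0.2],[0,0,0.2]],"turn":[0,0,0,0],"jaw":[1,1,1,1]}';  python3 go.py '[]'
```

```text
t: 24.9
tcp_pos: [0.5865, -0.1616, 0.0514]
tool_rot: [0.171, 0.985, 0.003, -0.006]
wrist_force: [-0.5, -1.0, -1.3]
grip_width: 0.0306
t: 25.23
tcp_pos: [0.5871, -0.1618, 0.0506]
tool_rot: [0.171, 0.985, 0.003, -0.005]
wrist_force: [-2.3, 0.6, 10.7]
grip_width: 0.0308
t 25.23 tcp [ 0.5871 -0.1618  0.0506] w 0.0308 F [-2.3  0.6 10.7] j [-0.29  0.67  1.75  0.01  0.73 -1.52] turn -0.002 zaxis [-0.01   0.008 -1.   ]
```

Contact at 10.7 N, at the expected height. Releasing and retreating.

```bash
python3 -m jog '{"xyz":[[0,0,0],[0,0,0],[0,0,0],[0,0,0],[0,0,0],[0,0,0],[0,0,0],[0,0,0]],"turn":[0,0,0,0,0,0,0,0],"jaw":[0,0,0,0,0,0,0,0]}'; python3 -m jog '{"xyz":[[0,0,-1],[0,0,-4],[0,0,-8],[0,0,-12],[0,0,-15],[0,0,-15]],"turn":[0,0,0,0,0,0],"jaw":[0,0,0,0,0,0]}'; python3 go.py '[(.50,.15,.25)]'
```

```text
t: 25.9
tcp_pos: [0.587, -0.1618, 0.0505]
tool_rot: [0.171, 0.985, 0.003, -0.006]
wrist_force: [0.4, -0.3, -0.0]
grip_width: 0.0854
t: 26.4
tcp_pos: [0.5923, -0.1641, 0.2084]
tool_rot: [0.171, 0.985, 0.002, 0.0]
wrist_force: [1.4, -1.3, 0.4]
grip_width: 0.0854
t 26.4 tcp [ 0.5923 -0.1641  0.2084] w 0.0854 F [ 1.4 -1.3  0.4] j [-0.29  0.45  1.68  0.01  1.01 -1.52] turn -0.002 zaxis [ 0.002  0.004 -1.   ]
(0.5, 0.15, 0.25) -> cm [19.28 26.47 -4.04]
```

```bash
python3 -m jog '{"xyz":[[19.3,26.5,-4],[19.3,26.5,-4],[19.3,26.5,-4],[19.3,26.5,-4],[19.3,26.5,-4],[19.3,26.5,-4],[19.3,26.5,-4],[19.3,26.5,-4]],"turn":[0,0,0,0,0,0,0,0],"jaw":[0,0,0,0,0,0,0,0]}'; python3 go.py '[(.30,.45,.25)]'
```

```text
t: 27.07
tcp_pos: [0.4987, 0.1523, 0.2504]
tool_rot: [0.171, 0.985, 0.002, 0.001]
wrist_force: [1.7, 0.3, -0.1]
grip_width: 0.0857
t 27.07 tcp [0.4987 0.1523 0.2504] w 0.0857 F [ 1.7  0.3 -0.1] j [ 0.27  0.26  1.85  0.    1.02 -0.96] turn -0.002 zaxis [ 0.002  0.005 -1.   ]
(0.3, 0.45, 0.25) -> cm [28.74 21.33  0.13]
```

```bash
python3 -m jog '{"xyz":[[28.7,21.3,0],[28.7,21.3,0],[28.7,21.3,0],[28.7,21.3,0],[28.7,21.3,0],[28.7,21.3,0],[28.7,21.3,0],[28.7,21.3,0]],"turn":[0,0,0,0,0,0,0,0],"jaw":[0,0,0,0,0,0,0,0]}'; python3 - <<'E'
from h import *
for n in("side","top"):
    c=arm.capture(n)
    cv2.imwrite(f"pics/fin_{n}.png",c["pixels"][:,:,::-1])
    for k in ["mouse","tube_rack","wash_bottle"]:
        print(n,k,[(round(d["confidence"],2),round(d["centre"][0]*640),round(d["centre"][1]*400)) for d in arm.find_in(k,n)])
    for k in("red","blue","yellow"): print(n,k,[b for b in blobs(c["pixels"],k) if 15<b[1][0]<625])
    if n=="top":
        crop(c["pixels"],290,170,490,280,4,"pics/fin_c.png")
        for nm,p in(("red",(.454,-.3465)),("blue",(.467,.0085)),("yel",(.589,-.1635))): print(nm,proj(c,(*p,.075)).round(1))
    else: crop(c["pixels"],240,200,400,400,3,"pics/fin_d.png")
E
```

```text
t: 27.73
tcp_pos: [0.3133, 0.4289, 0.2516]
tool_rot: [0.171, 0.985, 0.003, 0.001]
wrist_force: [0.2, -0.1, -0.3]
grip_width: 0.0851
side mouse [(0.85, 252, 306), (0.33, 342, 293)]
side tube_rack [(0.68, 398, 199), (0.58, 278, 385)]
side wash_bottle [(0.88, 442, 339)]
side red [(np.int32(1507), [262, 344, 59, 56], [290.1, 375.9]), (np.int32(53), [283, 372, 20, 9], [292.6, 376.9])]
side blue [(np.int32(131), [267, 208, 14, 11], [273.7, 212.9]), (np.int32(586), [255, 225, 41, 28], [274.7, 240.5])]
side yellow [(np.int32(189), [341, 251, 16, 15], [348.3, 257.7]), (np.int32(796), [323, 268, 47, 35], [344.6, 287.8]), (np.int32(39), [341, 274, 15, 6], [347.7, 276.7])]
top mouse [(0.67, 395, 268)]
top tube_rack [(0.62, 301, 132), (0.44, 331, 250)]
top wash_bottle [(0.6, 461, 154)]
top red [(np.int32(778), [440, 231, 36, 35], [458.3, 248.4])]
top blue [(np.int32(658), [305, 229, 35, 36], [322.4, 246.8]), (np.int32(117), [314, 239, 13, 13], [320.0, 245.3])]
top yellow [(np.int32(58), [368, 183, 22, 33], [374.1, 202.0]), (np.int32(78), [376, 184, 25, 29], [393.4, 195.9]), (np.int32(15), [374, 194, 6, 12], [375.7, 199.4])]
red [466.4 248. ]
blue [321.8 246.4]
yel [389.4 195.5]
```

View pics/fin_c.png

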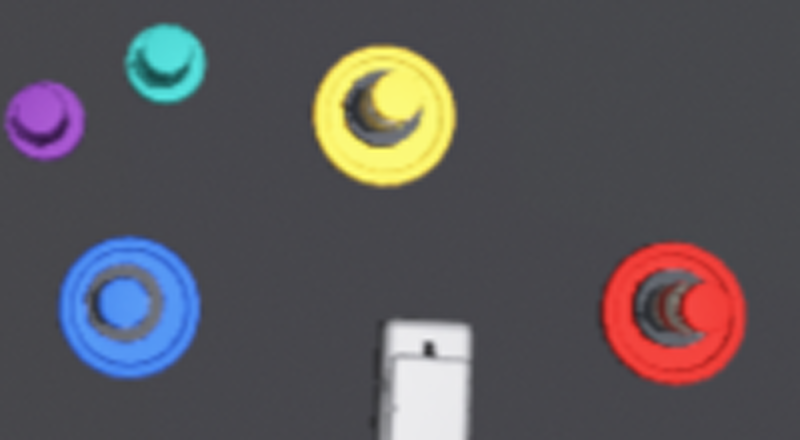

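View pics/fin_d.png

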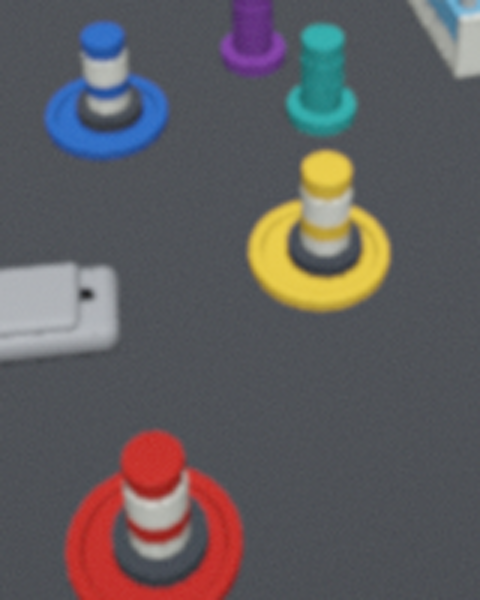

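View pics/fin_top.png

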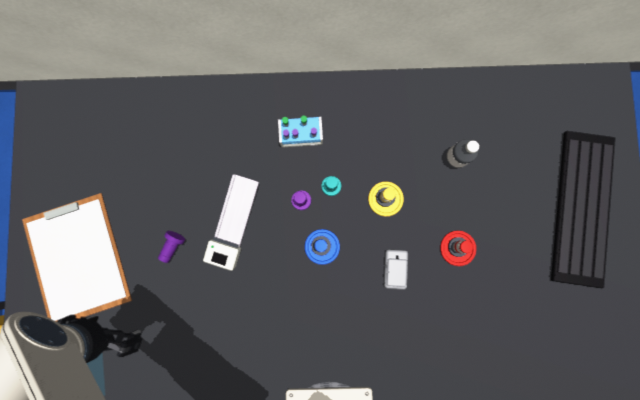

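All three vials stand upright in their own recesses: blue at top (321,246), red (458,248), yellow (386,199). The mouse, rack and bottle are within a few pixels of where they started. Handing in.

```bash
python3 -m jog '{"xyz":[[0,0,0],[0,0,0],[0,0,0]],"turn":[0,0,0],"jaw":[0,0,0]}'; python3 -c "
from workcell import arm
print(arm.finish_job())"
```

```text
t: 28.38
tcp_pos: [0.3163, 0.4258, 0.2513]
tool_rot: [0.173, 0.985, 0.002, 0.001]
wrist_force: [0.6, -0.0, 0.1]
grip_width: 0.0852
the job is handed in; nothing more can be done
None
```

I handed the job in at about 28 s, with all three vials upright in the recess of their own colour's station.

- **Swap:** I parked red on the free yellow station, moved blue to the blue station, then moved red to the red station.
- **Yellow:** I slid it about 30 mm up the chute, lifted it out and set it down in the yellow recess. It leaned 10° in the grip, touched down at about 11 N and stood up straight on release.
- **Last checks:** Both cameras show every foot inside its recess, with caps within about 2 px of the predicted place where I could check them. The red and yellow cap positions came from the picture, because those caps blend with their dishes in the colour check. The mouse, rack and bottle stayed within the few pixels of detection noise, and the look-alikes show no visible movement in the pictures. The gripper is open and clear of everything.
- **Disagreements:** The two cameras' first station fits differed by up to 8 mm, because the side view also picks up the dish wall. I used the top-view values. The arm drifted a few millimetres in x on some moves; I corrected the blue and yellow placings by eye before lowering, and no other placing needed it. In the last pictures the network also gave a few low-confidence false hits for the rack and mouse, which I ignored.

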